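# Push sample pots up the loading ramp to the stop

## Robot

A 6-joint arm with a two-finger parallel gripper is mounted at the origin on the work surface. World frame = base frame: x ahead of the robot, y to its left, z up, the work surface at z = 0. Lengths are in m, angles in degrees, forces in N, time in s.
With the tool pointing down it reaches from about 0.4 to 0.925 m from the base axis. Payload 3.4 kg.
Tool frame: the origin (TCP) lies at the very end of the fingers, on their centre line; the grasp point (between the pads) lies 19 mm behind it; z points along the fingers, x is the direction in which the jaws open and shut, and the axes are right-handed (so a half turn about z gives the same grasp; the last joint's range is limited). The gripper opens to 85 mm and grips with 20 to 120 N. Pads are 22 mm wide; open, the fingers measure 114 mm over their backs; the gripper's body (76 mm by 85 mm) begins 54 mm behind the grasp point. The pads swing forward as they close: fully open they stand 13 mm farther back than shut.
Start: joints at [-78.581, 17.578, 86.31, -0, 76.112, -4.211], TCP at [0.155, -0.554, 0.231] pointing down, gripper open.
Joint ranges: [-179.03, 179.03], [-60, 130.46], [8.19, 133.38], [-81.62, 261.62], [5.75, 156.47], [-153.77, 153.77]. Speed limits (degrees/s): [147.25, 147.25, 180, 180, 180, 180].

## Interface

Orientations are given as a 3x3 rotation matrix whose columns are the frame's x, y, z axes.
In Python, from workcell import * gives the robot as it stands. The module is installed in compiled form; this text tells all that it offers.
- The arm moves only by the tool drive_tool, never from a script. Its argument "series" is a list of rows, each an object with "turn": the turn, a rotation vector about the world's x, y, z in rad, a list of three; "travel": the shift along the world's x, y, z in m, a list of three; "gripper": the closure, from -1 (fully open) to 1 (shut). In form: [{"turn": [wx, wy, wz], "travel": [dx, dy, dz], "gripper": gripper}, ...]. A call has 1 to 12 rows; each row is the pose to reach, as a shift and turn from the pose measured when the call began; what a row does not reach only later rows make up. A row lasts 1/8 s, in which the tool goes at most 62.5 mm and 10.7 degrees, less where a joint would pass 70% of its speed; a pose out of reach is approached as far as the arm can. A call with a gripper value outside its range is refused whole. The fingers move at their own pace and stop on an object; "grip_force" is the grip in N (left out, the last holds). Time passes only in rows, so rows that repeat a pose let the fingers close. It gives the time, the measured TCP pose, the force and the opening at its end, in the units of the state.
- get_state(): the state, without advancing time (a new reading comes with each control period).
- capture(name): name is "scene" or "top" or "wrist"; returns the picture (400x640x3 uint8, blue, green, red); there is no depth.
- camera_params(name): a dict with "intrinsics" (3x3 intrinsics, pixels), "camera_from_world" (4x4, takes a point from world to camera coordinates). Camera axes: x right, y down, z forward; pixel columns grow to the right and rows downward; lengths in m; the calibration is good to about 2 mm. A picture is of the moment at which its call begins: read the wrist's pose just before it. camera_params takes no time and is no camera call; for the wrist camera it gives the pose at the moment of the call.
- hand_in(): hands the job in, once; it reports no verdict.
The state is a dict: "clock": time; "joint_pos": joint angles; "joint_velocities": joint speeds; "joint_efforts": joint torques, N m; "position": TCP position; "eef_rot": TCP orientation; "wrist_force": force on the tool from outside, world axes, zero at the start; "torque": the same for the moment, N m; "opening": opening from 0.0 (shut) to 1.0 (fully open).
Only numpy, scipy, OpenCV 4.12 (cv2) and the standard library are available. Lean on these libraries where they do the work, as an engineer would, in place of code of your own. Each camera call takes 0.05 s, during which the arm holds its last target. There are 200 camera calls.

## Task

Two purple-capped sample pots lie at the bottom of the sloped blue loading ramp. Push each of them up its lane until it drops into the dark seat against the stop at the top, so that it stays there and does not roll back. Do not pick up any pot; leave the green-capped pot at the bottom of its lane and do not disturb the other things on the bench.

Things in the scene. Friction and masses are not known exactly. Their poses are not given: they have to be found in the camera images.
- deck: fixed blue loading ramp, 223 x 226 mm, three parallel lanes rising at 7 degrees along its +x (roughly away from the robot); z is square to the lane floor. Origin on the floor of the middle lane, 40 mm above the bench. Lane centre lines at y = -72, 0, +72 mm; each lane is 62 mm wide between dividers 14 mm high. The pale grey lane floor (z = 0) runs from x = -105 to +55 mm
- ramp_low (a point): low end of the middle lane's floor (x = -105 mm in the ramp's frame, z = 0): the face of the end stop that the pots lie against, 12 mm thick and 12 mm high, the same in all lanes
- ramp_seat (a point): top edge of the middle lane's floor (x = +55 mm in the ramp's frame, z = 0); the same in all lanes. From here a dark seat sunk 5 mm (z = -5 mm) runs to the stop's face at x = +92 mm; the stop rises to z = +24 mm. A pot pushed past this edge drops in and rests with its centre at x = 68 to 72, z = 15 mm; let go before, it rolls back down
- pot_a_center (a point): purple-capped white sample pot, a cylinder 40 mm in diameter and 56 mm long, about 0.1 kg, smooth slippery plastic, lying on its side across a lane of the ramp so that it rolls along the lane. Starts against the low end of one of the three lanes (lanes vary). The point is its centre
- pot_b_center (a point): purple-capped white sample pot, a cylinder 40 mm in diameter and 56 mm long, about 0.1 kg, smooth slippery plastic, lying on its side across a lane of the ramp so that it rolls along the lane. Starts against the low end of one of the three lanes (lanes vary). The point is its centre
- pot_g_center (a point): green-capped white sample pot, a cylinder 40 mm in diameter and 56 mm long, about 0.1 kg, smooth slippery plastic, lying on its side across a lane of the ramp so that it rolls along the lane. Starts against the low end of one of the three lanes (lanes vary). The point is its centre. To be left alone
- pot_a: the same purple-capped pot as pot_a_center; origin at its centre, turns as it rolls
- pot_b: the same purple-capped pot as pot_b_center; origin at its centre, turns as it rolls
- tube_block_mid (a point): bystander beside the ramp, to be left alone: orange block 110 x 60 x 50 mm holding three capped tubes (90 mm high overall); point 45 mm above the bench
- spare_pot_mid (a point): bystander beside the ramp, to be left alone: empty grey-capped pot standing upright, 40 mm diameter, 56 mm high; point half-way up
- reagent_mid (a point): bystander beside the ramp, to be left alone: amber bottle with black cap, 54 mm diameter, 110 mm high; point half-way up
- cup_mid (a point): bystander beside the ramp, to be left alone: yellow cup of wooden sticks, 66 mm wide, 115 mm high; point 40 mm above the bench
- tip_box_mid (a point): bystander beside the ramp, to be left alone: blue box with white lid, 119 x 84 x 62 mm; point half-way up
- marker_mid (a point): bystander beside the ramp, to be left alone: red and black marker pen lying flat, 140 x 16 x 12 mm; point at its middle
There are look-alikes about, which are no part of the job. Leave any pink or yellow look-alike of the pot_a alone.

How it is judged:
By the outcome, as a careful person would: the job done as asked, in the order asked, and still so for the second after the job is handed in, with the robot touching nothing.
It also fails if it takes over 45 s, if anything falls off the work surface, if the arm or the gripper's body presses on something with over 40 N, if the wrist force passes 120 N, or if a joint passes its speed limit or range.

## Working session

There is one attempt and no reset: what is moved stays moved. The work goes in short steps, Python scripts to look and compute and a tool call to move; the robot and the scene stay as the last step left them, time stands still between calls to the robot, and variables do not carry over. Pictures are saved under pics/ and viewed, about 8 in all and at most 12, crops included, and the job is handed in when it is done.

Besides the shell and the picture viewer there is one more tool, called after "Request:" as name(argument=value, ...), one argument or row to a line, values as JSON. drive_tool: Moves the arm, as the interface text tells. Its arguments: {"type":"object","properties":{"series":{"type":"array","items":{"type":"object","properties":{"turn":{"type":"array","items":{"type":"number"}},"travel":{"type":"array","items":{"type":"number"}},"gripper":{"type":"number"}}}},"grip_force":{"type":"number"}},"required":["series"]}

```bash
mkdir -p pics; python3 - <<'E'
from workcell import *
import cv2,numpy as np
for n in("scene","top"):
    cv2.imwrite(f"pics/{n}0.png",capture(n)); p=camera_params(n); print(n,np.round(p["intrinsics"],1).tolist(),np.round(p["camera_from_world"],3).tolist())
print(get_state())
E
```

```text
scene [[382.3, 0.0, 319.7], [0.0, 382.3, 199.4], [0.0, 0.0, 1.0]] [[0.225, 0.974, 0.011, -0.164], [0.783, -0.174, -0.598, -0.386], [-0.58, 0.143, -0.802, 1.286], [0.0, 0.0, 0.0, 1.0]]
top [[441.9, 0.0, 321.6], [0.0, 441.9, 194.7], [0.0, 0.0, 1.0]] [[-0.098, -0.995, -0.004, 0.066], [-0.973, 0.097, -0.211, 0.558], [0.21, -0.017, -0.977, 1.138], [0.0, 0.0, 0.0, 1.0]]
{'clock': 0.1, 'joint_pos': array([-7.85811687e+01,  1.76162158e+01,  8.63753815e+01,  6.30516495e-04,
        7.61117628e+01, -4.21161257e+00]), 'joint_velocities': array([ 0.04396291, -0.06092349, -0.15475086,  0.11075238,  0.13710054,
       -0.04006991]), 'joint_efforts': array([ 1.47587962e-04, -4.58528495e+01, -2.52607280e+01, -1.27888143e-04,
        5.59189284e-03,  7.28256367e-06]), 'position': array([ 0.15477611, -0.55313062,  0.23049748]), 'eef_rot': array([[ 2.69428691e-01, -9.63020280e-01, -3.46678395e-04],
       [-9.63018664e-01, -2.69428876e-01,  1.77038103e-03],
       [-1.79831801e-03, -1.43133678e-04, -9.99998373e-01]]), 'wrist_force': array([-0.31715574,  0.71327305, -0.16123941]), 'torque': array([ 0.01447774, -0.04040905, -0.02949956]), 'opening': 0.9984351162723841}
```

View pics/scene0.png

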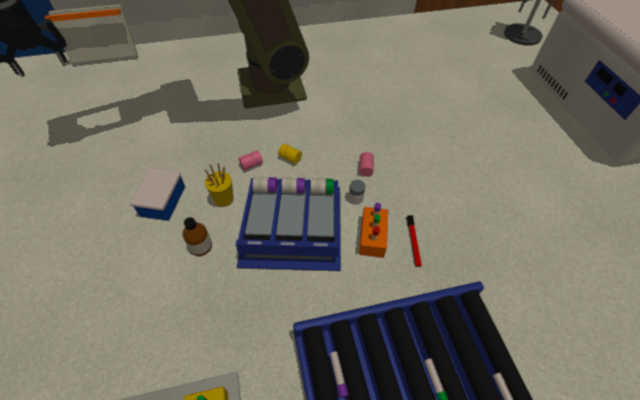

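View pics/top0.png

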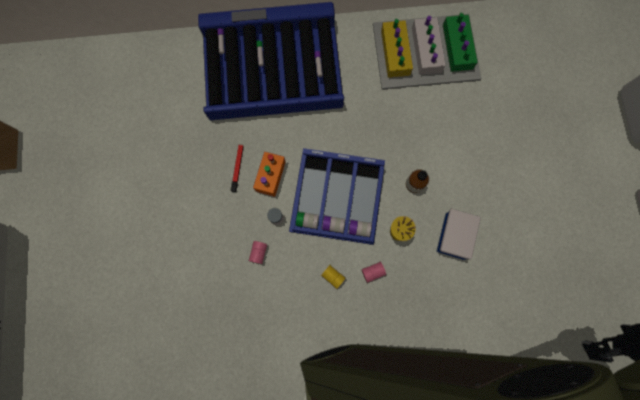

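Top view: the ramp is centred near (340,195). Candidates at its low end are the green cap (299,219) and purple caps (327,223) and (353,227). The pink pots at (258,252) and (374,272) and the yellow one at (333,276) lie on the bench and are look-alikes. The two purple-capped pots in the ramp fit the description; I'll confirm them in an enlarged crop.

```bash
python3 - <<'E'
import cv2,numpy as np
a=cv2.imread("pics/top0.png")[140:250,280:400]; b=cv2.imread("pics/scene0.png")[165:275,230:350]
f=lambda i:cv2.resize(i,(400*1,367),interpolation=cv2.INTER_CUBIC)
cv2.imwrite("pics/crop.png",np.hstack([f(a),f(b)]))
for n,i,o in(("top",a,(280,140)),("scene",b,(230,165))):
    h=cv2.cvtColor(i,cv2.COLOR_BGR2HSV)
    for nm,lo,hi in(("floor",(95,15,90),(125,90,200)),("purple",(130,100,40),(160,255,255)),("green",(45,100,40),(85,255,255)),("white",(0,0,150),(180,50,255)),("seat",(0,0,0),(180,255,40))):
        m=cv2.inRange(h,lo,hi)
        for c in cv2.findContours(m,0,2)[0]:
            if cv2.contourArea(c)>25: r=cv2.minAreaRect(c); print(n,nm,cv2.contourArea(c),np.round(np.array(r[0])+o,1),np.round(cv2.boxPoints(r)+o,1).tolist())
    print(n,"hsv centre",h[55,60],h[40,30])
E
```

```text
top floor 33.5 [348.2 197.5] [[344.1, 218.9], [350.5, 175.8], [352.3, 176.1], [345.9, 219.1]]
top floor 40.5 [322.  193.9] [[317.6, 215.8], [324.4, 171.8], [326.5, 172.1], [319.7, 216.1]]
top floor 124.5 [319.9 172.4] [[254.5, 182.7], [350.9, 113.7], [385.4, 162.0], [289.0, 231.0]]
top purple 76.5 [352.6 227.1] [[347.9, 233.3], [350.2, 219.7], [357.2, 220.9], [354.9, 234.5]]
top purple 76.0 [325.8 222.9] [[321.4, 229.2], [323.3, 215.6], [330.2, 216.6], [328.3, 230.2]]
top green 74.5 [299.2 219. ] [[295.0, 225.4], [296.7, 211.7], [303.4, 212.6], [301.7, 226.2]]
top seat 233.5 [367.7 170. ] [[356.5, 174.8], [358.2, 162.3], [379.0, 165.3], [377.2, 177.7]]
top seat 229.5 [341.7 166.1] [[330.4, 170.6], [332.2, 158.4], [353.0, 161.6], [351.1, 173.8]]
top seat 227.0 [315.8 162.2] [[304.6, 166.8], [306.3, 154.6], [327.1, 157.6], [325.3, 169.8]]
top hsv centre [ 83   9 118] [ 83   8 122]
scene floor 26.5 [320. 244.] [[313.0, 243.0], [327.0, 243.0], [327.0, 245.0], [313.0, 245.0]]
scene floor 28.5 [287.  243.5] [[280.0, 242.0], [294.0, 242.0], [294.0, 245.0], [280.0, 245.0]]
scene floor 31.0 [
[... 663 characters left out ...]
39.0 [236.7 177.1] [[230.8, 174.0], [240.7, 171.8], [242.6, 180.1], [232.6, 182.3]]
scene white 495.5 [342. 222.] [[335.0, 171.0], [349.0, 171.0], [349.0, 273.0], [335.0, 273.0]]
scene white 236.5 [323.5 171. ] [[298.0, 165.0], [349.0, 165.0], [349.0, 177.0], [298.0, 177.0]]
scene white 279.5 [269.1 171.6] [[241.1, 166.4], [296.3, 162.8], [297.2, 176.8], [242.0, 180.4]]
scene seat 76.0 [320.5 239. ] [[308.0, 237.0], [333.0, 237.0], [333.0, 241.0], [308.0, 241.0]]
scene seat 75.0 [288.5 237.5] [[276.0, 236.0], [301.0, 236.0], [301.0, 239.0], [276.0, 239.0]]
scene seat 74.5 [257. 237.] [[245.0, 235.0], [269.0, 235.0], [269.0, 239.0], [245.0, 239.0]]
scene hsv centre [ 78  11 111] [ 78  12 110]
```

View pics/crop.png

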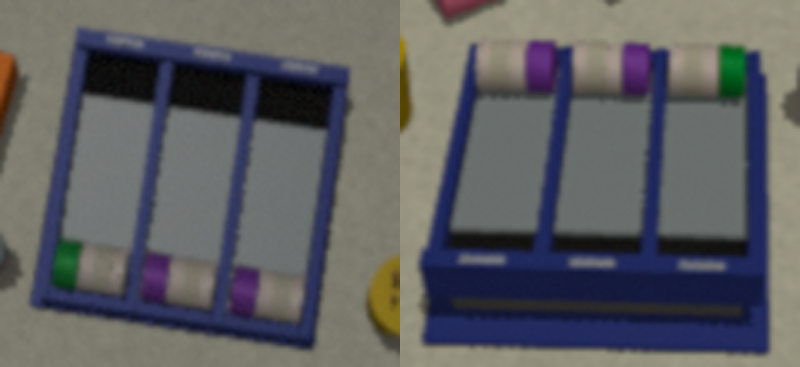

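The crop confirms it: purple caps in the middle lane and the right lane (-y), green in the left (+y). Next I'll triangulate the top edges of the floor and the caps.

```bash
cat > h.py <<'E'
import cv2,numpy as np
from workcell import *
def P(n):
    p=camera_params(n); return np.array(p["intrinsics"])@np.array(p["camera_from_world"])[:3]
def tri(a,b,Pa,Pb):
    X=cv2.triangulatePoints(Pa,Pb,np.float64(a).reshape(2,1),np.float64(b).reshape(2,1))[:,0]; return X[:3]/X[3]
E
python3 - <<'E'
from h import *
seeds={"top":[(313,190),(338,195),(364,198)],"scene":[(319,215),(290,215),(260,215)]}
R={}
for n,ss in seeds.items():
    im=cv2.imread(f"pics/{n}0.png"); R[n]=[]
    for s in ss:
        m=np.zeros((402,642),np.uint8); cv2.floodFill(im.copy(),m,s,0,(9,)*3,(9,)*3,4|(255<<8)|cv2.FLOODFILL_MASK_ONLY|cv2.FLOODFILL_FIXED_RANGE); m=m[1:-1,1:-1]
        m=cv2.morphologyEx(m,cv2.MORPH_CLOSE,np.ones((3,3)))
        c=max(cv2.findContours(m,0,2)[0],key=cv2.contourArea)
        q=cv2.boxPoints(cv2.minAreaRect(c)) if n=="top" else cv2.approxPolyDP(c,4,True)[:,0]
        q=np.float64(q); 
        o=q[np.argsort(q[:,1] if n=="top" else -q[:,1])]
        R[n].append((o[:2].mean(0),o[2:].mean(0))); print(n,cv2.contourArea(c),q.round(1).tolist())
A,B=P("top"),P("scene")
for i in range(3): print("seat edge",tri(R["top"][i][0],R["scene"][i][0],A,B).round(4))
for t,s in(((299.2,219),(329.5,186)),((325.8,222.9),(301,185)),((352.6,227.1),(272,185))): print("cap",tri(t,s,A,B).round(4))
E
```

```text
top 777.5 [[299.0, 210.9], [305.0, 169.0], [324.7, 171.8], [318.8, 213.7]]
top 787.0 [[324.4, 214.7], [330.9, 172.8], [350.9, 175.8], [344.5, 217.8]]
top 801.0 [[350.3, 218.9], [356.3, 176.6], [376.6, 179.5], [370.6, 221.8]]
scene 846.5 [[311.0, 196.0], [308.0, 233.0], [332.0, 234.0], [332.0, 197.0]]
scene 832.5 [[283.0, 195.0], [277.0, 232.0], [300.0, 233.0], [303.0, 196.0]]
scene 831.0 [[254.0, 195.0], [246.0, 231.0], [269.0, 233.0], [275.0, 195.0]]
seat edge [0.635  0.0223 0.0468]
seat edge [ 0.6167 -0.0483  0.0472]
seat edge [ 0.5992 -0.1176  0.0463]
cap [0.5035 0.0774 0.0471]
cap [0.4857 0.0072 0.0483]
cap [ 0.4676 -0.0639  0.0454]
```

Lane spacing (72 mm) and edge height (46.8 mm) agree with the text. Ramp yaw is about -14.4° and its origin about (0.564, -0.035). I'll move behind the right lane, staying high, and half-close the fingers with the jaw axis across the lane.

Request:
drive_tool(
  series=[
    {"travel":[0.04,0.04,0],"turn":[0,0,-0.1],"gripper":0.6},
    {"travel":[0.08,0.08,0],"turn":[0,0,-0.2],"gripper":0.6},
    {"travel":[0.12,0.12,0],"turn":[0,0,-0.3],"gripper":0.6},
    {"travel":[0.16,0.16,0],"turn":[0,0,-0.4],"gripper":0.6},
    {"travel":[0.205,0.2,0],"turn":[0,0,-0.524],"gripper":0.6},
    {"travel":[0.22,0.25,0],"turn":[0,0,-0.524],"gripper":0.6},
    {"travel":[0.235,0.3,0],"turn":[0,0,-0.524],"gripper":0.6},
    {"travel":[0.245,0.35,0],"turn":[0,0,-0.524],"gripper":0.6},
    {"travel":[0.255,0.4,0],"turn":[0,0,-0.524],"gripper":0.6},
    {"travel":[0.26,0.44,-0.01],"turn":[0,0,-0.524],"gripper":0.6},
    {"travel":[0.265,0.48,-0.03],"turn":[0,0,-0.524],"gripper":0.6},
    {"travel":[0.265,0.48,-0.03],"turn":[0,0,-0.524],"gripper":0.6},
  ],
)

```text
clock: 1.6
position: [0.418, -0.0704, 0.1989]
eef_rot: [[-0.245, -0.97, -0.004], [-0.97, 0.245, 0.004], [-0.003, 0.004, -1.0]]
wrist_force: [-0.8, -0.5, 0.1]
opening: 0.199
```

```bash
cat >> h.py <<'E'
c,s=np.cos(np.radians(-14.35)),np.sin(np.radians(-14.35)); t=np.radians(7)
Rr=np.array([[c,-s,0],[s,c,0],[0,0,1]])@np.array([[np.cos(t),0,-np.sin(t)],[0,1,0],[np.sin(t),0,np.cos(t)]])
O=np.array([.617,-.0479,.0468])-Rr@[.055,0,0]
def ramp(p): return Rr.T@(np.asarray(p)-O)
def world(q): return O+Rr@np.asarray(q)
def proj(n,w):
    p=P(n)@np.r_[w,1]; return p[:2]/p[2]
def ray(n,uv,z):  # pixel -> point on ramp plane z
    p=P(n); M=p[:,:3]; C=-np.linalg.inv(M)@p[:,3]; d=np.linalg.inv(M)@[*uv,1]
    C=ramp(C); d=Rr.T@d; return C+d*(z-C[2])/d[2]
def st():
    s=get_state(); print("t",round(s["clock"],2),"pos",s["position"].round(4),"ramp",(ramp(s["position"])*1e3).round(1),"F",s["wrist_force"].round(1),"open",round(s["opening"],2)); return s
E
python3 - <<'E'
from h import *
s=st(); print(s["eef_rot"].round(3).tolist())
print("O",O)
im=capture("wrist"); cv2.imwrite("pics/w1.png",im)
for q in((-105,0),(55,0),(-105,-72),(55,-72)): print(q,proj("wrist",world([q[0]/1e3,q[1]/1e3,0])).round(1))
for y in(-.072,0):
  w=world([-.135,y,.016]); print("approach",w, "end",world([.038,y,.016]))
E
```

```text
t 1.6 pos [ 0.418  -0.0704  0.1989] ramp [-112.3  -71.2  173.8] F [-0.8 -0.5  0.1] open 0.2
[[-0.245, -0.97, -0.004], [-0.97, 0.245, 0.004], [-0.003, 0.004, -1.0]]
O [ 0.56411318 -0.03437016  0.04009719]
(-105, 0) [247.5 151.8]
(55, 0) [229.1 -45.2]
(-105, -72) [319.6 152. ]
(55, -72) [320.2 -44.9]
approach [ 0.4145662  -0.07043085  0.03952556] end [ 0.58091929 -0.11298836  0.06060896]
approach [ 0.43241101 -0.00067727  0.03952556] end [ 0.59876409 -0.04323477  0.06060896]
```

View pics/w1.png

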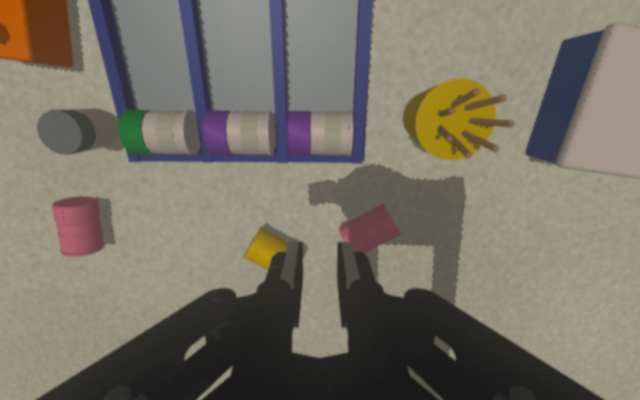

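The wrist view agrees with the estimate: end-stop face at row ~153, right lane centred on col ~320. The pink look-alike at (370,230) and the yellow one at (268,248) are near, so I'll check their clearance.

```bash
python3 - <<'E'
from h import *
p=P("wrist");M=np.linalg.inv(p[:,:3]);C=-M@p[:,3]
for n,uv in(("pink",(342,229)),("pink",(380,206)),("yellow",(263,228)),("yellow",(290,238))):
    d=M@[*uv,1]; w=C+d*(.03-C[2])/d[2]; print(n,w.round(3),(ramp(w)*1e3).round(0))
for x,y,z in((-.128,-.072,.017),(.035,-.072,.017),(.038,-.072,.017),(-.128,0,.017),(.038,0,.017)): print(x,y,world([x,y,z]).round(4))
E
```

```text
pink [ 0.36  -0.081  0.03 ] [-186.  -96.   13.]
pink [ 0.376 -0.126  0.03 ] [-160. -135.    9.]
yellow [0.382 0.    0.03 ] [-185.  -12.   13.]
yellow [ 0.364 -0.025  0.03 ] [-196.  -40.   14.]
-0.128 -0.072 [ 0.4212 -0.0721  0.0414]
0.035 -0.072 [ 0.5779 -0.1122  0.0612]
0.038 -0.072 [ 0.5808 -0.113   0.0616]
-0.128 0 [ 0.439  -0.0024  0.0414]
0.038 0 [ 0.5986 -0.0432  0.0616]
```

Request:
drive_tool(
  series=[
    {"travel":[0.003,-0.002,-0.05],"turn":[0,0,0],"gripper":0.6},
    {"travel":[0.003,-0.002,-0.1],"turn":[0,0,0],"gripper":0.6},
    {"travel":[0.003,-0.002,-0.14],"turn":[0,0,0],"gripper":0.6},
    {"travel":[0.003,-0.002,-0.157],"turn":[0,0,0],"gripper":0.6},
    {"travel":[0.003,-0.002,-0.157],"turn":[0,0,0],"gripper":0.6},
  ],
)

```text
clock: 2.28
position: [0.4214, -0.0751, 0.0418]
eef_rot: [[-0.247, -0.969, -0.004], [-0.969, 0.247, 0.002], [-0.001, 0.005, -1.0]]
wrist_force: [-0.6, -0.2, -0.1]
opening: 0.201
```

```bash
python3 - <<'E'
from h import *
st(); cv2.imwrite("pics/w2.png",capture("wrist"))
E
```

```text
t 2.27 pos [ 0.4214 -0.0751  0.0418] ramp [-127.   -74.8   17.4] F [-0.6 -0.2 -0.1] open 0.2
```

View pics/w2.png

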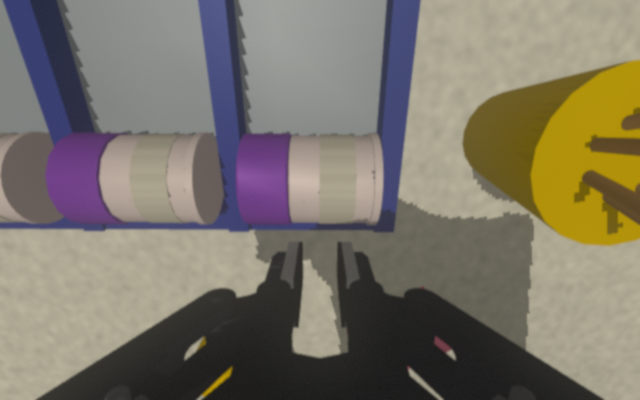

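Fingers are just behind the pot and about 3 mm right of its centre (pot centre col ~312). I'll correct that while pushing slowly.

Request:
drive_tool(
  series=[
    {"travel":[0.0055,0.0014,0.0006],"turn":[0,0,0],"gripper":0.6},
    {"travel":[0.0103,0.0002,0.0012],"turn":[0,0,0],"gripper":0.6},
    {"travel":[0.0151,-0.001,0.0018],"turn":[0,0,0],"gripper":0.6},
    {"travel":[0.0199,-0.0022,0.0024],"turn":[0,0,0],"gripper":0.6},
    {"travel":[0.0296,-0.0047,0.0037],"turn":[0,0,0],"gripper":0.6},
    {"travel":[0.0392,-0.0071,0.0049],"turn":[0,0,0],"gripper":0.6},
    {"travel":[0.0488,-0.0096,0.0061],"turn":[0,0,0],"gripper":0.6},
    {"travel":[0.0584,-0.0121,0.0073],"turn":[0,0,0],"gripper":0.6},
    {"travel":[0.068,-0.0145,0.0085],"turn":[0,0,0],"gripper":0.6},
    {"travel":[0.0777,-0.017,0.0098],"turn":[0,0,0],"gripper":0.6},
    {"travel":[0.0873,-0.0194,0.011],"turn":[0,0,0],"gripper":0.6},
    {"travel":[0.0969,-0.0219,0.0122],"turn":[0,0,0],"gripper":0.6},
  ],
)

```text
clock: 3.82
position: [0.5198, -0.0972, 0.055]
eef_rot: [[-0.247, -0.969, -0.002], [-0.969, 0.247, 0.002], [-0.001, 0.003, -1.0]]
wrist_force: [-0.7, 0.3, -0.2]
opening: 0.198
```

```bash
python3 - <<'E'
from h import *
st(); cv2.imwrite("pics/w3.png",capture("wrist"))
E
```

```text
t 3.83 pos [ 0.5198 -0.0972  0.055 ] ramp [-25.4 -71.9  18.1] F [-0.7  0.3 -0.2] open 0.2
```

View pics/w3.png

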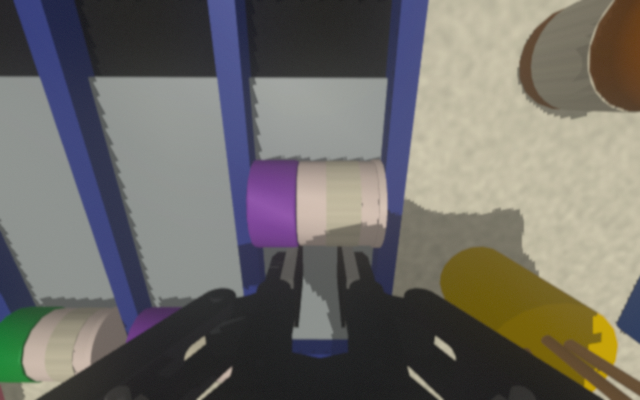

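The pot rides squarely ahead of the fingers in its lane (pot at (318,203), seat edge at row 77). Continuing.

Request:
drive_tool(
  series=[
    {"travel":[0.0067,-0.0017,0.0006],"turn":[0,0,0],"gripper":0.6},
    {"travel":[0.0135,-0.0034,0.0012],"turn":[0,0,0],"gripper":0.6},
    {"travel":[0.0202,-0.0052,0.0018],"turn":[0,0,0],"gripper":0.6},
    {"travel":[0.0269,-0.0069,0.0026],"turn":[0,0,0],"gripper":0.6},
    {"travel":[0.0337,-0.0086,0.0034],"turn":[0,0,0],"gripper":0.6},
    {"travel":[0.0404,-0.0103,0.0042],"turn":[0,0,0],"gripper":0.6},
    {"travel":[0.0471,-0.012,0.005],"turn":[0,0,0],"gripper":0.6},
    {"travel":[0.0529,-0.0135,0.0056],"turn":[0,0,0],"gripper":0.6},
    {"travel":[0.0568,-0.0145,0.006],"turn":[0,0,0],"gripper":0.6},
    {"travel":[0.0606,-0.0155,0.0065],"turn":[0,0,0],"gripper":0.6},
    {"travel":[0.0606,-0.0155,0.0065],"turn":[0,0,0],"gripper":0.6},
    {"travel":[0.0606,-0.0155,0.0065],"turn":[0,0,0],"gripper":0.6},
  ],
)

```text
clock: 5.38
position: [0.5822, -0.1132, 0.0617]
eef_rot: [[-0.247, -0.969, 0.0], [-0.969, 0.247, 0.001], [-0.001, 0.0, -1.0]]
wrist_force: [-0.4, 0.2, -0.2]
opening: 0.202
```

```bash
python3 - <<'E'
from h import *
st(); cv2.imwrite("pics/w4.png",capture("wrist"))
E
```

```text
t 5.38 pos [ 0.5822 -0.1132  0.0617] ramp [ 39.4 -71.9  17. ] F [-0.4  0.2 -0.2] open 0.2
```

View pics/w4.png

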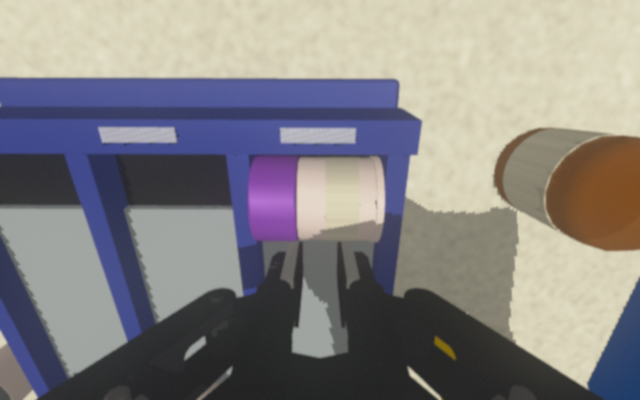

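The pot sits at (317,198), against the stop and below the seat edge line (row 206). I'll retreat, rise, move behind the middle lane, and check that it stayed.

Request:
drive_tool(
  series=[
    {"travel":[-0.015,0.004,-0.001],"turn":[0,0,0],"gripper":0.6},
    {"travel":[-0.03,0.0075,0.005],"turn":[0,0,0],"gripper":0.6},
    {"travel":[-0.035,0.009,0.05],"turn":[0,0,0],"gripper":0.6},
    {"travel":[-0.05,0.02,0.1],"turn":[0,0,0],"gripper":0.6},
    {"travel":[-0.085,0.06,0.12],"turn":[0,0,0],"gripper":0.6},
    {"travel":[-0.12,0.09,0.12],"turn":[0,0,0],"gripper":0.6},
    {"travel":[-0.143,0.111,0.12],"turn":[0,0,0],"gripper":0.6},
    {"travel":[-0.143,0.111,0.12],"turn":[0,0,0],"gripper":0.6},
  ],
)

```text
clock: 6.42
position: [0.4352, -0.0008, 0.1819]
eef_rot: [[-0.245, -0.97, -0.002], [-0.97, 0.245, 0.002], [-0.001, 0.002, -1.0]]
wrist_force: [0.5, -0.1, -0.8]
opening: 0.201
```

```bash
python3 - <<'E'
from h import *
st(); im={n:capture(n) for n in("wrist","top","scene")}
cv2.imwrite("pics/w5.png",im["wrist"])
uv={}
for n in("top","scene"):
    m=cv2.inRange(cv2.cvtColor(im[n],cv2.COLOR_BGR2HSV),(130,100,40),(160,255,255)); m[:140]=0; m[250:]=0
    for c in cv2.findContours(m,0,2)[0]:
        if cv2.contourArea(c)>25: r=cv2.minAreaRect(c)[0]; print(n,np.round(r,1),(ray(n,r,.025)*1e3).round(1))
E
```

```text
t 6.42 pos [ 0.4352 -0.0008  0.1819] ramp [-114.9    0.6  157. ] F [ 0.5 -0.1 -0.8] open 0.2
top [360.4 170.1] [ 70.4 -50.5  25. ]
scene [265.  232.5] [ 76.3 -50.3  25. ]
scene [377.5 206.5] [-11.4 207.1  25. ]
scene [301. 185.] [-78.1  21.2  25. ]
```

View pics/w5.png

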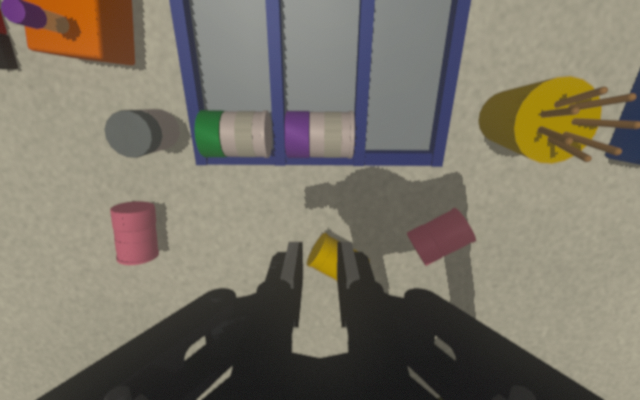

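The first pot stayed in the seat (ramp x ≈ 70 mm). I'll descend behind the middle pot.

Request:
drive_tool(
  series=[
    {"travel":[0.004,-0.001,-0.05],"turn":[0,0,0],"gripper":0.6},
    {"travel":[0.004,-0.001,-0.1],"turn":[0,0,0],"gripper":0.6},
    {"travel":[0.004,-0.001,-0.13],"turn":[0,0,0],"gripper":0.6},
    {"travel":[0.004,-0.001,-0.14],"turn":[0,0,0],"gripper":0.6},
    {"travel":[0.004,-0.001,-0.14],"turn":[0,0,0],"gripper":0.6},
    {"travel":[0.004,-0.001,-0.14],"turn":[0,0,0],"gripper":0.6},
  ],
)

```text
clock: 7.32
position: [0.445, -0.0039, 0.0432]
eef_rot: [[-0.247, -0.969, 0.004], [-0.969, 0.247, 0.0], [-0.002, -0.004, -1.0]]
wrist_force: [-0.2, -0.2, 0.8]
opening: 0.199
```

```bash
python3 -c "
from h import *
st()"
```

```text
t 7.33 pos [ 0.445  -0.0039  0.0432] ramp [-121.7    0.    18. ] F [-0.2 -0.2  0.8] open 0.2
```

Request:
drive_tool(
  series=[
    {"travel":[0.0048,-0.0012,0.0006],"turn":[0,0,0],"gripper":0.6},
    {"travel":[0.0096,-0.0025,0.0012],"turn":[0,0,0],"gripper":0.6},
    {"travel":[0.0144,-0.0037,0.0018],"turn":[0,0,0],"gripper":0.6},
    {"travel":[0.0192,-0.0049,0.0024],"turn":[0,0,0],"gripper":0.6},
    {"travel":[0.0289,-0.0074,0.0037],"turn":[0,0,0],"gripper":0.6},
    {"travel":[0.0385,-0.0098,0.0049],"turn":[0,0,0],"gripper":0.6},
    {"travel":[0.0481,-0.0123,0.0061],"turn":[0,0,0],"gripper":0.6},
    {"travel":[0.0577,-0.0148,0.0073],"turn":[0,0,0],"gripper":0.6},
    {"travel":[0.0673,-0.0172,0.0085],"turn":[0,0,0],"gripper":0.6},
    {"travel":[0.077,-0.0197,0.0098],"turn":[0,0,0],"gripper":0.6},
    {"travel":[0.0866,-0.0221,0.011],"turn":[0,0,0],"gripper":0.6},
    {"travel":[0.0933,-0.0239,0.0118],"turn":[0,0,0],"gripper":0.6},
  ],
)

```text
clock: 8.82
position: [0.5392, -0.028, 0.0551]
eef_rot: [[-0.247, -0.969, 0.005], [-0.969, 0.247, 0.0], [-0.002, -0.005, -1.0]]
wrist_force: [-1.4, 0.2, 0.6]
opening: 0.198
```

```bash
python3 - <<'E'
from h import *
st(); cv2.imwrite("pics/w6.png",capture("wrist"))
E
```

```text
t 8.82 pos [ 0.5392 -0.028   0.0551] ramp [-23.7   0.   18. ] F [-1.4  0.2  0.6] open 0.2
```

View pics/w6.png

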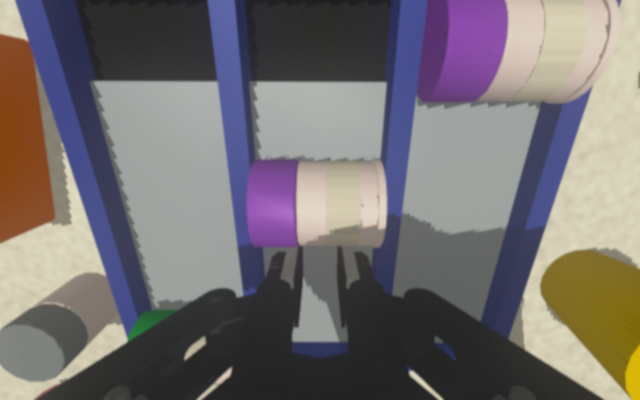

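The second pot tracks squarely too (317,203), and the first is still seated. Finishing the push.

Request:
drive_tool(
  series=[
    {"travel":[0.0067,-0.0017,0.0006],"turn":[0,0,0],"gripper":0.6},
    {"travel":[0.0135,-0.0034,0.0012],"turn":[0,0,0],"gripper":0.6},
    {"travel":[0.0202,-0.0052,0.0018],"turn":[0,0,0],"gripper":0.6},
    {"travel":[0.0269,-0.0069,0.0026],"turn":[0,0,0],"gripper":0.6},
    {"travel":[0.0337,-0.0086,0.0034],"turn":[0,0,0],"gripper":0.6},
    {"travel":[0.0404,-0.0103,0.0042],"turn":[0,0,0],"gripper":0.6},
    {"travel":[0.0471,-0.012,0.005],"turn":[0,0,0],"gripper":0.6},
    {"travel":[0.0529,-0.0135,0.0056],"turn":[0,0,0],"gripper":0.6},
    {"travel":[0.0563,-0.0144,0.006],"turn":[0,0,0],"gripper":0.6},
    {"travel":[0.0594,-0.0152,0.0065],"turn":[0,0,0],"gripper":0.6},
    {"travel":[0.0594,-0.0152,0.0065],"turn":[0,0,0],"gripper":0.6},
    {"travel":[0.0594,-0.0152,0.0065],"turn":[0,0,0],"gripper":0.6},
  ],
)

```text
clock: 10.38
position: [0.5994, -0.0434, 0.0617]
eef_rot: [[-0.247, -0.969, 0.006], [-0.969, 0.247, 0.0], [-0.002, -0.006, -1.0]]
wrist_force: [-0.8, 0.5, 0.3]
opening: 0.198
```

```bash
python3 - <<'E'
from h import *
st(); im=capture("wrist"); cv2.imwrite("pics/w7.png",im)
m=cv2.inRange(cv2.cvtColor(im,cv2.COLOR_BGR2HSV),(130,100,40),(160,255,255))
for c in cv2.findContours(m,0,2)[0]:
    if cv2.contourArea(c)>200: print(cv2.boundingRect(c))
E
```

```text
t 10.38 pos [ 0.5994 -0.0434  0.0617] ramp [38.8  0.  17. ] F [-0.8  0.5  0.3] open 0.2
(402, 154, 69, 85)
(247, 153, 51, 87)
```

Both caps lie at the same rows (153–240), so both are seated alike. Retreating.

Request:
drive_tool(
  series=[
    {"travel":[-0.015,0.004,-0.001],"turn":[0,0,0],"gripper":0.6},
    {"travel":[-0.03,0.0075,0.005],"turn":[0,0,0],"gripper":0.6},
    {"travel":[-0.035,0.009,0.05],"turn":[0,0,0],"gripper":0.6},
    {"travel":[-0.05,0.013,0.1],"turn":[0,0,0],"gripper":0.6},
    {"travel":[-0.1,0.025,0.15],"turn":[0,0,0],"gripper":0.6},
    {"travel":[-0.13,0.033,0.17],"turn":[0,0,0],"gripper":0.6},
    {"travel":[-0.13,0.033,0.17],"turn":[0,0,0],"gripper":0.6},
    {"travel":[-0.13,0.033,0.17],"turn":[0,0,0],"gripper":0.6},
  ],
)

```text
clock: 11.42
position: [0.4688, -0.0102, 0.2318]
eef_rot: [[-0.247, -0.969, 0.007], [-0.969, 0.247, -0.0], [-0.002, -0.007, -1.0]]
wrist_force: [-0.1, 0.0, -1.2]
opening: 0.202
```

```bash
python3 - <<'E'
from h import *
st(); im={n:capture(n) for n in("wrist","top","scene")}
cv2.imwrite("pics/w8.png",np.vstack([im["wrist"][:300],cv2.resize(im["scene"][130:280,190:460],(640,300))[:300]]))
for n in("top","scene"):
  for nm,lo,hi in(("purple",(130,100,40),(160,255,255)),("green",(45,100,40),(85,255,255))):
    m=cv2.inRange(cv2.cvtColor(im[n],cv2.COLOR_BGR2HSV),lo,hi); m[:140]=0; m[250:]=0
    for c in cv2.findContours(m,0,2)[0]:
        if cv2.contourArea(c)>25: r=cv2.minAreaRect(c)[0]; print(n,nm,np.round(r,1),(ray(n,r,.025)*1e3).round(1))
E
```

```text
t 11.43 pos [ 0.4688 -0.0102  0.2318] ramp [-7.420e+01 -2.000e-01  2.023e+02] F [-0.1  0.  -1.2] open 0.2
top green [297.5 218.5] [-84.5  97.9  25. ]
scene purple [297.  233.5] [76.7 20.9 25. ]
scene purple [265.  232.5] [ 76.3 -50.3  25. ]
scene purple [377.5 206.5] [-11.4 207.1  25. ]
scene green [376.5 218. ] [ 25.  201.8  25. ]
scene green [329.5 186. ] [-77.1  92.5  25. ]
```

View pics/w8.png

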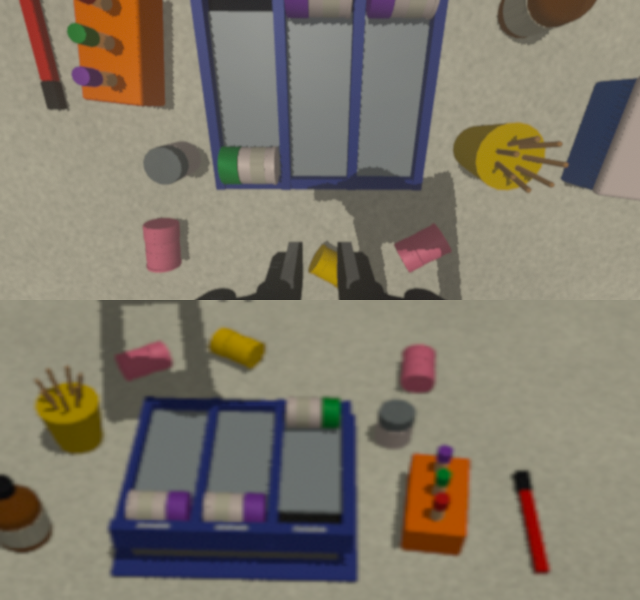

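Both purple pots rest at the top of their lanes in the seats. The green pot is at the low end as before, and the bystanders haven't moved. Handing in.

```bash
python3 -c "
from workcell import *
print(hand_in())"
```

```text
the job is handed in; nothing more can be done
None
```

I pushed both purple-capped pots, in the middle and right (-y) lanes, up into their seats with the half-closed fingers. Neither was picked up. I handed the job in at about 11.5 s, with the arm clear of the ramp.

- **First pot (right lane):** after I backed away, the overhead camera put its cap at ramp x ≈ 70 mm, within the 68–72 mm seat range. The scene view read 76 mm, but it also reads several mm high at the low end. The pot had not moved by the last scene image.
- **Second pot (middle lane):** the scene view puts its cap level with the first pot's (x ≈ 76.7 against 76.3 mm). The wrist view, taken before I retreated, also showed both caps at the same rows.
- **Failed check:** in the last overhead image neither purple cap was detected, probably because the arm was in the way. The second pot is therefore confirmed only by the scene and wrist views.
- **Other things:** the green-capped pot is still at the bottom of its lane. The bystanders and look-alikes in the last views look undisturbed; the far part of the tip box was out of frame. The wrist force readings I took, one after each move, stayed under about 2 N.

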